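# Take the squeeze-tab cap off the alcove canister

## Robot

A 6-joint arm with a two-finger parallel gripper is mounted at the origin on the work surface. World frame = base frame: x ahead of the robot, y to its left, z up, the work surface at z = 0. Lengths are in m, angles in rad, forces in N, time in s.
With the tool pointing down it reaches from about 0.35 to 0.85 m from the base axis. Payload 8.1 kg.
Tool frame: the origin (TCP) lies at the very end of the fingers, on their centre line; the grasp point (between the pads) lies robot.hold_point_z behind it (robot.hold_point_z is the distance from the TCP to the grasp point, in m); z points along the fingers, y is the direction in which the jaws open and shut (so a half turn about z gives the same grasp; the last joint's range is limited). The gripper opens to 93 mm and grips with 3 to 60 N. Pads are 15 mm wide; open, the fingers measure 128 mm over their backs; the gripper's body (75 mm by 188 mm) begins 65 mm behind the grasp point.
Start: joints at [1.143, 0.13, 1.488, -0, 1.523, -0.085], TCP at [0.202, 0.565, 0.219] pointing down, gripper open.
Joint ranges: [-2.96, 2.96], [-0.89, 2.26], [0.02, 2.5], [-1.34, 4.48], [0, 2.73], [-2.66, 2.66]. Speed limits (rad/s): [2.39, 2.39, 2.79, 3.14, 3.14, 3.14].

## Interface

Orientations are given as a rotation vector (axis times angle).
In Python, from plant import robot, cams gives the robot as it stands. The module is installed in compiled form; this text tells all that it offers.
- The arm moves only by the tool step_arm, never from a script. Its argument "deltas" is a list of rows, each an object with "offset": the shift along the tool's x, y, z in cm, a list of three; "roll": the turn about the tool's z in rad. In form: [{"offset": [x, y, z], "roll": roll}, ...]. A call has 1 to 12 rows; each row shifts and turns the commanded pose from where the row before left it, along the tool's axes as they then stand; what a row does not reach is not made up. A row lasts 1/8 s, in which the tool goes at most 62.5 mm and 10.7 degrees, less where a joint would pass 70% of its speed; a pose out of reach is approached as far as the arm can. A call with a gripper value outside its range is refused whole. "fingers" is the finger opening in cm, from 0 to 9.3, set as the call begins (left out, the last holds). The fingers move at their own pace and stop on an object; "grip_force" is the grip in N (left out, the last holds). Time passes only in rows, so rows that do not move let the fingers close. It gives the time, the measured TCP pose, the force and the opening at its end, in the units of the state.
- robot.read_state(): the state, without advancing time (a new reading comes with each control period).
- cams.read_camera(name): name is "side" or "top"; returns a dict with "pixels" (420x560x3 uint8, red, green, blue), "fx", "fy", "cx", "cy" (pixels), "extrinsics" (4x4, takes a point from world to camera coordinates). Camera axes: x right, y down, z forward; pixel columns grow to the right and rows downward; lengths in m; the calibration is good to about 2 mm. A picture is of the moment at which its call begins. There is no depth.
- robot.close_job(): hands the job in, once; it reports no verdict.
Trained networks look in a picture, given as the dict that the camera call returned (one of the last four; its "shot" number tells which), for a name from the list of things; names that differ only in an ending like _2 or _b are one class to them, and where a whole thing is asked for, a point or a joint stands for the part that bears it (a point fixed in the world has none). Each returns a list of dicts, best first, with "score" (0 to 1); they miss things now and then, are a little off and sometimes report something else, mostly with a low value. They report only what shows in the picture. A call takes as long as a camera call. They do not tell look-alikes from the thing itself.
- cams.boxes_of(picture, thing): "xy" ([column, row] in pixels, amid what is visible of it).
- cams.silhouettes(picture, thing): "mask" (420x560 bool, what is visible of it) and "xy" ([column, row] in pixels, amid what is visible of it).
- cams.pinpoint(picture, thing): "xy" ([column, row] in pixels: a listed point, or the origin of a listed thing).
The state is a dict: "t": time; "q": joint angles; "dq": joint speeds; "joint_torque": joint torques, N m; "tool_pos": TCP position; "orientation": TCP orientation; "force": force on the tool from outside, world axes, zero at the start; "wrist_torque": the same for the moment, N m; "opening": finger opening in m.
Only numpy, scipy, OpenCV 4.12 (cv2) and the standard library are available. Lean on these libraries where they do the work, as an engineer would, in place of code of your own. Each camera call takes 0.05 s, during which the arm holds its last target. There are 200 camera calls.

## Task

Open the canister whose cap has two side tabs: squeeze both tabs in, turn the cap counter-clockwise (seen from above) until it comes free, and lift it off its neck. Set the cap down right way up on the middle of the oak block and let go.

Things in the scene. Friction and masses are not known exactly. Their poses are not given: they have to be found in the camera images.
- cap_grip (a point): Dark grey cap, loose, 0.1 kg, 46 mm across, 40 tall, two flat squeeze tabs on opposite sides: 64 mm over both, 54 squeezed. Point: on the cap's axis at tab mid-height, 29 mm above its lower rim, 11 below its top; z up, x from tab to tab. Pinch the tabs (18 wide, 22 tall) from above; fingers may reach 22 mm below the point (metal catches there). Lift 40 mm or more to clear the neck.
- tab_a_face (a point): Middle of the outer face of the tab on the cap's +x side, 32 mm from cap_grip when out, 27 when fully in (firm stop). Its spring takes 1 N at first, 5 N fully in; a 30 N grip is ample. The cap is locked at the start; with both tabs in 3 mm or more it turns counter-clockwise from above (clockwise is stopped) and lifts off once turned 50 to 120 degrees (70 is good), in one grasp.
- tab_b_face (a point): The same for the tab on the cap's -x side.
- neck (a point): Centre of the neck's top, 137 mm above the counter, on the canister with the tabbed cap; z up, x points to tab_a_face of the locked cap. Round stainless canister, 100 mm across, 100 mm to its flat shoulder, fixed to the counter by a black foot ring 112 mm across. An equal canister with a plain round lid without tabs (64 mm across, top at 142 mm) is not the one.
- block_top (a point): Centre of the top face of the oak block: bare, square, 110 x 110 mm, 24 mm tall, loose on the counter; x, y along its sides, z up. The cap set down on it stands on its lower rim, cap_grip 29 mm above this face.
Things that resemble listed ones, but are neither listed nor needed, are in the scene too. What is shaped like the part that bears neck but purple is not meant. Leave any red look-alike of the part that bears cap_grip alone.

How it is judged:
On the way, in this order (a step that is already met when the one before it is completed fails the run):
1. both tabs are squeezed in at least 3 mm, with the cap still locked on its neck (turned less than 17 degrees) (distance between each of tab_a_face, tab_b_face and cap_grip below 0.029 m and angle between the x axis of cap_grip and the x axis of neck, either way round below 0.3 rad and distance between cap_grip and neck below 0.012 m), for 0.1 s.
2. with both tabs still squeezed, the cap is turned counter-clockwise 40 degrees or more on its neck before it is raised (distance between each of tab_a_face, tab_b_face and cap_grip below 0.0295 m and y of tab_a_face in the frame of neck above 0.017 m and distance between cap_grip and neck below 0.014 m), for 0.05 s.
3. the cap is lifted clear of the neck, its grip point 35 mm or more above the neck's top (z of cap_grip in the frame of neck above 0.035 m), for 0.1 s.
At the end, for the whole second after the job is handed in: The cap stands right way up (within about 9 degrees) on top of the oak block, its axis within 25 mm of the block's centre, its tabs let go and sprung out again (horizontal distance between cap_grip and block_top below 0.025 m and z of cap_grip in the frame of block_top between 0.024 and 0.034 m and angle between cap_grip's own z axis and vertical below 0.15 rad and distance between each of tab_a_face, tab_b_face and cap_grip above 0.0305 m); the robot touches nothing.
It also fails if it takes over 45 s, if anything falls off the work surface, if the arm or the gripper's body presses on something with over 40 N, if the wrist force passes 120 N, or if a joint passes its speed limit or range.

## Working session

There is one attempt and no reset: what is moved stays moved. The work goes in short steps, Python scripts to look and compute and a tool call to move; the robot and the scene stay as the last step left them, time stands still between calls to the robot, and variables do not carry over. Pictures are saved under pics/ and viewed, about 8 in all and at most 12, crops included, and the job is handed in when it is done.

Besides the shell and the picture viewer there is one more tool, called after ">>>" as name([rows], argument=value, ...), one row to a line, values as JSON. step_arm: Moves the arm, as the interface text tells. Its arguments: {"type":"object","properties":{"deltas":{"type":"array"},"fingers":{"type":"number"},"grip_force":{"type":"number"}},"required":["deltas"]}

```bash
mkdir -p pics
cat > h.py <<'E'
import numpy as np, cv2
from plant import robot, cams
def proj(P,p):
    c=P["extrinsics"]@np.append(p,1); return np.array([P["fx"]*c[0]/c[2]+P["cx"],P["fy"]*c[1]/c[2]+P["cy"]])
def ray(P,xy):
    E=P["extrinsics"];R=E[:3,:3];o=-R.T@E[:3,3]
    d=R.T@np.array([(xy[0]-P["cx"])/P["fx"],(xy[1]-P["cy"])/P["fy"],1]);return o,d/np.linalg.norm(d)
def atz(P,xy,z):
    o,d=ray(P,xy);return o+d*(z-o[2])/d[2]
def tri(P,a,Q,b):
    A=np.zeros((3,3));v=np.zeros(3);L=[ray(P,a),ray(Q,b)]
    for o,d in L:
        M=np.eye(3)-np.outer(d,d);A+=M;v+=M@o
    p=np.linalg.solve(A,v);return p,max(np.linalg.norm(np.cross(p-o,d)) for o,d in L)
def save(P,n): cv2.imwrite("pics/"+n,P["pixels"][:,:,::-1])
E
python3 - <<'E'
from h import *
np.set_printoptions(precision=4,suppress=True)
print(robot.hold_point_z, {k:v for k,v in robot.read_state().items() if k in("t","tool_pos","orientation","force","opening")})
for n in("top","side"):
    P=cams.read_camera(n);save(P,n+"0.png")
    print(n,"cam at",ray(P,(280,210)))
    for th,z in(("cap_grip",.145),("tab_a_face",.145),("tab_b_face",.145),("neck",.137),("block_top",.024)):
        print(th,[(np.round(d["xy"],1),round(d["score"],2),atz(P,d["xy"],z)) for d in cams.pinpoint(P,th)])
E
```

```text
0.0188 {'t': 0.0, 'tool_pos': array([0.2014, 0.5646, 0.2176]), 'orientation': array([-0.5358, -3.0951,  0.0028]), 'force': array([ 0.1798, -0.0393,  0.6584]), 'opening': 0.09314017612471163}
top cam at (array([ 0.427 , -0.0332,  1.058 ]), array([ 0.0788, -0.0032, -0.9969]))
cap_grip [(array([446.7, 229.7]), 0.94, array([ 0.4541, -0.3619,  0.145 ])), (array([391.7, 215.6]), 0.88, array([ 0.4839, -0.2552,  0.145 ]))]
tab_a_face [(array([373.8, 222.5]), 0.47, array([ 0.471 , -0.2195,  0.145 ])), (array([449.1, 241. ]), 0.46, array([ 0.432 , -0.3655,  0.145 ]))]
tab_b_face [(array([406.7, 208.2]), 0.62, array([ 0.4979, -0.2853,  0.145 ])), (array([446.1, 213.9]), 0.55, array([ 0.4852, -0.3623,  0.145 ]))]
neck [(array([391.6, 214. ]), 0.94, array([ 0.4876, -0.257 ,  0.137 ])), (array([363.1, 296. ]), 0.94, array([ 0.3283, -0.195 ,  0.137 ])), (array([311.7, 237.6]), 0.88, array([ 0.444 , -0.0976,  0.137 ]))]
block_top [(array([157.2, 199.7]), 0.68, array([0.537 , 0.2362, 0.024 ])), (array([391.2, 218.2]), 0.64, array([ 0.4857, -0.2832,  0.024 ])), (array([408.2, 207.3]), 0.35, array([ 0.5092, -0.3221,  0.024 ]))]
side cam at (array([ 0.2204, -0.7392,  0.8744]), array([ 0.2537,  0.6588, -0.7083]))
cap_grip [(array([320.8, 291.2]), 0.78, array([ 0.4784, -0.2773,  0.145 ])), (array([335.6, 390.4]), 0.77, array([ 0.4252, -0.4538,  0.145 ]))]
tab_a_face [(array([309.2, 276.5]), 0.57, array([ 0.4717, -0.2399,  0.145 ])), (array([320.9, 396.2]), 0.55, array([ 0.4005, -0.4542,  0.145 ]))]
tab_b_face [(array([333.1, 296.2]), 0.43, array([ 0.4945, -0.2947,  0.145 ])), (array([351.6, 379.4]), 0.4, array([ 0.456 , -0.4464,  0.145 ]))]
neck [(array([224.6, 284.7]), 0.93, array([ 0.3229, -0.1983,  0.137 ])), (array([322.5, 282.7]), 0.75, array([ 0.4918, -0.2559,  0.137 ])), (array([271.1, 226.6]), 0.58, array([ 0.451 , -0.0916,  0.137 ]))]
block_top [(array([264.1, 163.4]), 0.57, array([0.5465, 0.2296, 0.024 ]))]
```

View pics/top0.png

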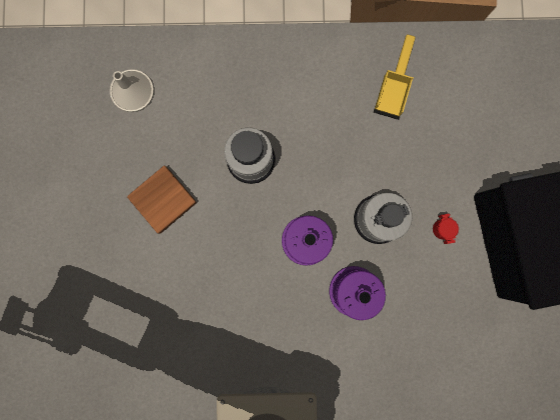

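View pics/side0.png

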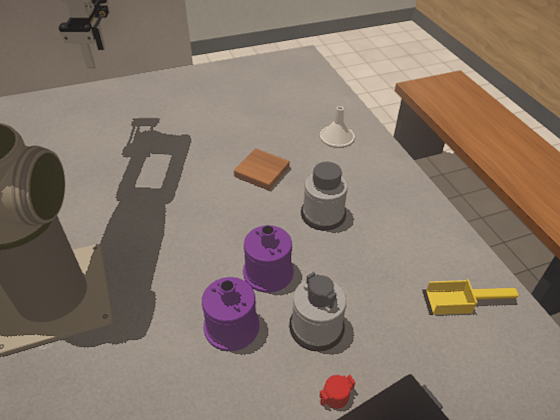

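Run:
```python
from h import *
import cv2
np.set_printoptions(precision=4,suppress=True)
T=cams.read_camera("top");S=cams.read_camera("side")
for th in("cap_grip","tab_a_face","tab_b_face","neck","block_top"):
    a=cams.pinpoint(T,th);b=cams.pinpoint(S,th)
    for d in a:
        for e in b:
            p,r=tri(T,d["xy"],S,e["xy"])
            if r<.008: print(th,p,round(r,4),round(d["score"],2),round(e["score"],2))
for P,n in((T,"T"),(S,"S")):
    for d in cams.silhouettes(P,"block_top"):
        c=max(cv2.findContours(d["mask"].astype(np.uint8),0,1)[0],key=cv2.contourArea)
        print(n,"block sil",d["score"],d["xy"],d["mask"].sum(),cv2.minAreaRect(c))
```

```text
cap_grip [ 0.4852 -0.2631  0.1328] 0.0002 0.85 0.87
cap_grip [ 0.5103 -0.339  -0.1627] 0.0067 0.85 0.59
cap_grip [ 0.4533 -0.3262  0.2301] 0.003 0.63 0.87
cap_grip [ 0.4658 -0.4064  0.0092] 0.002 0.63 0.59
tab_a_face [ 0.4299 -0.4076  0.0285] 0.0019 0.44 0.66
tab_a_face [ 0.4313 -0.3236  0.2616] 0.0007 0.44 0.61
tab_b_face [ 0.4957 -0.2904  0.1303] 0.0001 0.54 0.44
neck [ 0.437  -0.093   0.1358] 0.0047 0.83 0.58
neck [ 0.4885 -0.2569  0.1391] 0.0003 0.75 0.78
block_top [0.5462 0.2309 0.0257] 0.0015 0.89 0.64
T block sil 0.74 [158.6, 197.9] 2524 ((161.70489501953125, 199.2458953857422), (49.934383392333984, 51.98297119140625), 50.194427490234375)
T block sil 0.35 [392.4, 216.7] 580 ((391.75006103515625, 214.75003051757812), (23.334524154663086, 32.52690887451172), 45.0)
S block sil 0.81 [261.9, 168.8] 1385 ((260.1643981933594, 168.0616455078125), (49.50840377807617, 34.410099029541016), 20.556047439575195)
```

Top view: the tabbed grey cap is at about (392,215), the plain lid at (248,148), the oak block at (162,199), the purple canisters at (308,240) and (358,293), and the red look-alike cap at (446,229). The side view agrees. The tabbed cap is at (320,290) there and the block at (262,168). Next I'll refine the cap axis.

Run:
```python
from h import *
np.set_printoptions(precision=4,suppress=True)
R={}
for i in range(5):
    T=cams.read_camera("top");S=cams.read_camera("side")
    for th,g in(("cap_grip",(.488,-.258,.139)),("tab_a_face",(.475,-.228,.139)),("tab_b_face",(.5,-.288,.139)),("neck",(.488,-.258,.137)),("block_top",(.546,.231,.024))):
        for P,n in((T,"T"),(S,"S")):
            c=proj(P,g)
            for t in ((th,) if i%2==0 or "tab" not in th else ({"tab_a_face":"tab_b_face","tab_b_face":"tab_a_face"}[th],)):
                L=[d for d in cams.pinpoint(P,t) if np.linalg.norm(d["xy"]-c)<12]
                if L: R.setdefault((th,n),[]).append(min(L,key=lambda d:np.linalg.norm(d["xy"]-c))["xy"])
for th in("cap_grip","tab_a_face","tab_b_face","neck","block_top"):
    m=[np.median(R[th,n],0) if (th,n) in R else None for n in"TS"]
    print(th,m,[np.round(np.std(R.get((th,n),[[0,0]]),0),1) for n in "TS"])
    if m[0] is not None and m[1] is not None: print(tri(T,m[0],S,m[1]))
p=[]
for P,n,(x,y),f in((T,"T",(392,214),7),(S,"S",(320,295),6)):
    h=28 if n=="T" else 32
    p.append(cv2.resize(P["pixels"][y-h:y+h,x-h:x+h,::-1],(400,400),interpolation=cv2.INTER_CUBIC))
# edges of block from top mask
cv2.imwrite("pics/crop1.png",np.hstack(p))
m=max(cams.silhouettes(T,"block_top"),key=lambda d:d["score"])["mask"]
c=max(cv2.findContours(m.astype(np.uint8),0,1)[0],key=cv2.contourArea)
print("block at z=.024 of silhouette corners",[atz(T,q,.024)[:2] for q in cv2.boxPoints(cv2.minAreaRect(c))])
```

```text
cap_grip [array([391.7, 214.9]), array([320.5, 288.1])] [array([1.4, 1.1]), array([1.3, 1.1])]
(array([ 0.4866, -0.2596,  0.1275]), np.float64(0.00025430829734075897))
tab_a_face [array([375.4, 219.4]), array([309.6, 276.4])] [array([1.9, 0.2]), array([1.9, 0.7])]
(array([ 0.4785, -0.2269,  0.1261]), np.float64(0.00046203152623762434))
tab_b_face [array([406.1, 207.9]), array([333.1, 296.9])] [array([0.6, 1. ]), array([0.7, 1.4])]
(array([ 0.4993, -0.2878,  0.1313]), np.float64(0.0002832203703109905))
neck [array([391.6, 212.6]), array([320.75, 284.85])] [array([1.5, 0.7]), array([0.6, 1.1])]
(array([ 0.4893, -0.2575,  0.1338]), np.float64(0.0013266612748841114))
block_top [array([158.5, 197.9]), array([265.1, 163.9])] [array([1.1, 0.9]), array([1.9, 1.1])]
(array([0.5458, 0.2332, 0.0194]), np.float64(0.0045120148685476))
block at z=.024 of silhouette corners [array([0.5443, 0.307 ]), array([0.6196, 0.2217]), array([0.5315, 0.1456]), array([0.4573, 0.2308])]
```

View pics/crop1.png

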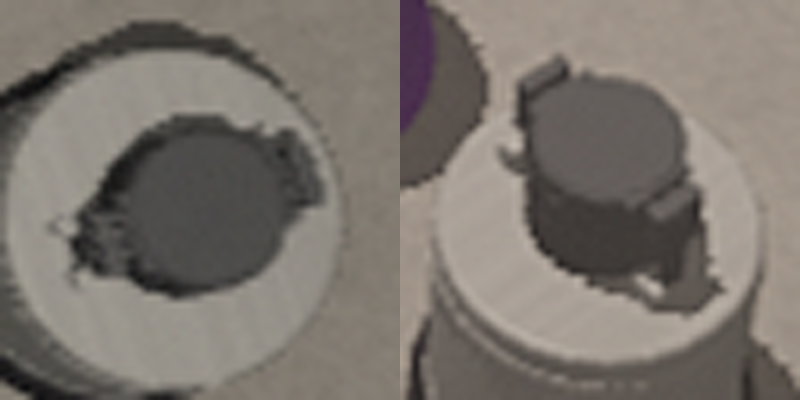

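The crops show the disc centre of the cap top at top-view pixel (392.8,214.7) and side-view (321,285). The tab tops are at top (407.4,209.1)/(377.3,219.6) and side (311.2,276.6)/(332,295.8). I'll fit a cap model to these.

Run:
```python
from h import *
from scipy.optimize import least_squares
np.set_printoptions(precision=4,suppress=True)
T=cams.read_camera("top");S=cams.read_camera("side")
print("disc",tri(T,(392.8,214.7),S,(321,285.1)))
def model(v):
    x,y,zt,a=v;u=np.array([np.cos(a),np.sin(a),0]);c=np.array([x,y,zt])
    g=c-[0,0,.011]
    return c,u,g
def res(v):
    c,u,g=model(v);r=[]
    for P,d,ta,tb in((T,(392.8,214.7),(377.3,219.6),(407.4,209.1)),(S,(321,285.1),(311.2,276.6),(332,295.8))):
        r+=[proj(P,c)-d,proj(P,c+.0295*u)-ta,proj(P,c-.0295*u)-tb]
    # network averages, weights half
    for P,gr,ta,tb in((T,(391.7,214.9),(375.4,219.4),(406.1,207.9)),(S,(320.5,288.1),(309.6,276.4),(333.1,296.9))):
        r+=[.5*(proj(P,g)-gr),.5*(proj(P,g+.032*u)-ta),.5*(proj(P,g-.032*u)-tb)]
    return np.concatenate(r)
s=least_squares(res,[.488,-.258,.148,1.95]);print(s.x,np.degrees(s.x[3]));print(s.fun.reshape(-1,2))
f=least_squares(lambda w:res([w[0],w[1],.148,w[2]]),[.488,-.258,1.95]);print("z fixed",f.x,np.degrees(f.x[2]),f.cost,s.cost)
# canister foot/body silhouette check via shoulder circle
for P,n in((T,"top"),(S,"side")):
    im=P["pixels"][:,:,::-1].copy()
    def circ(c,r,col):
        q=[proj(P,c+r*np.array([np.cos(t),np.sin(t),0])) for t in np.linspace(0,6.28,60)]
        k=np.array(q)*1.0; return k,col
    c,u,g=model([f.x[0],f.x[1],.148,f.x[2]])
    ctr=proj(P,c).astype(int);h=35
    o=ctr-h;crop=cv2.resize(im[o[1]:o[1]+2*h,o[0]:o[0]+2*h],(400,400),interpolation=cv2.INTER_CUBIC);k=400/(2*h)
    for cc,r,col in((c,.023,(0,0,255)),(c*[1,1,0]+[0,0,.1],.05,(0,255,0))):
        q=((circ(cc,r,0)[0]+.5-o)*k).astype(np.int32);cv2.polylines(crop,[q],True,col,1)
    for s_ in(1,-1):
        w=np.array([-u[1],u[0],0]);q=[proj(P,c+s_*.032*u+b*.009*w) for b in(-1,1)]+[proj(P,c+s_*.032*u+b*.009*w-[0,0,.022]) for b in(1,-1)]
        cv2.polylines(crop,[((np.array(q)+.5-o)*k).astype(np.int32)],True,(0,255,255),1)
    cv2.imwrite(f"pics/o_{n}.png",crop)
cv2.imwrite("pics/over.png",np.hstack([cv2.imread("pics/o_top.png"),cv2.imread("pics/o_side.png")]))
print("block",tri(T,(158.5,197.9),S,(265.1,163.9)),atz(T,(162,199.5),.024))
```

```text
disc (array([ 0.4866, -0.2596,  0.1367]), np.float64(0.0005145647333087582))
[ 0.4875 -0.2593  0.1355  1.8943] 108.53646877909608
[[-0.2365 -0.6399]
 [ 1.3622 -0.5479]
 [-0.9638 -0.0216]
 [ 0.0439  0.167 ]
 [-0.8568 -1.4083]
 [ 0.1187 -0.1055]
 [-0.2316 -0.2278]
 [ 0.4657  0.1984]
 [ 0.0048  0.6019]
 [ 0.0682  0.3694]
 [-0.2249  0.7761]
 [-0.2725  1.6176]]
z fixed [ 0.4854 -0.2612  1.8903] 108.30664754393374 35.14712529047146 5.2659741005471705
block (array([0.5458, 0.2332, 0.0194]), np.float64(0.0045120148685476)) [0.5372 0.2255 0.024 ]
```

View pics/over.png

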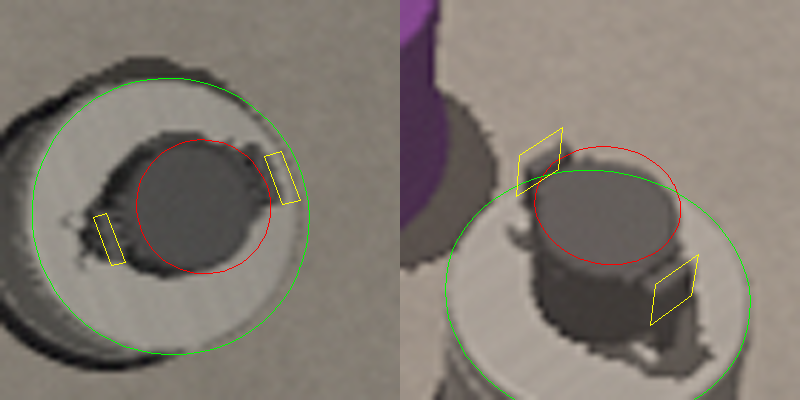

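The canister is the tabbed grey one. Its cap is at about (0.487, -0.260) with the tab axis at 108.5°. Given the 40 mm needed to clear the neck, cap_grip should sit at z≈0.13. I'll travel there first without rolling.

>>> step_arm([
  {"offset":[-3.03,-3.78,0],"roll":0},
  {"offset":[-3.03,-3.78,0],"roll":0},
  {"offset":[-3.03,-3.78,0],"roll":0},
  {"offset":[-3.03,-3.78,0],"roll":0},
  {"offset":[-3.03,-3.78,0],"roll":0},
  {"offset":[-3.03,-3.78,0],"roll":0},
  {"offset":[-3.03,-3.78,0],"roll":0},
  {"offset":[-3.03,-3.78,0],"roll":0},
  {"offset":[-3.03,-3.78,0],"roll":0},
  {"offset":[-3.03,-3.78,0],"roll":0},
  {"offset":[-3.03,-3.78,0],"roll":0},
  {"offset":[-3.03,-3.78,0],"roll":0},
], fingers=9.3, grip_force=30)

```text
t: 5.95
tool_pos: [0.3921, 0.014, 0.219]
orientation: [0.536, 3.094, 0.0]
force: [0.6, -0.1, -0.2]
opening: 0.0925
```

>>> step_arm([
  {"offset":[-3.03,-3.78,0],"roll":0},
  {"offset":[-3.03,-3.78,0],"roll":0},
  {"offset":[-3.03,-3.78,0],"roll":0},
  {"offset":[-3.03,-3.78,0],"roll":0},
  {"offset":[-3.03,-3.78,0],"roll":0},
  {"offset":[-3.03,-3.78,0],"roll":0},
  {"offset":[0,0,0],"roll":0.18},
  {"offset":[0,0,0],"roll":0.18},
  {"offset":[0,0,0],"roll":0.18},
  {"offset":[0,0,0],"roll":0.18},
  {"offset":[0,0,0],"roll":0.18},
])

```text
t: 7.32
tool_pos: [0.4866, -0.2591, 0.2187]
orientation: [1.836, 2.549, 0.0]
force: [-0.7, -0.1, 0.3]
opening: 0.0929
```

>>> step_arm([
  {"offset":[0,0,0],"roll":0.18},
  {"offset":[0,0,0],"roll":0.18},
  {"offset":[0,0,0],"roll":0.18},
  {"offset":[0,0,0],"roll":0.18},
  {"offset":[0,0,0],"roll":0.18},
  {"offset":[0,0,0],"roll":0.18},
  {"offset":[0,0,0],"roll":0.18},
  {"offset":[0,0,0],"roll":0.18},
  {"offset":[0,0,0],"roll":0.135},
  {"offset":[0,0,0],"roll":0},
])

```text
t: 8.57
tool_pos: [0.4866, -0.259, 0.2187]
orientation: [3.1, 0.508, -0.0]
force: [-0.1, 1.0, 0.0]
opening: 0.0929
```

```bash
cat >> h.py <<'E'
from scipy.spatial.transform import Rotation as Ro
def pose():
    s=robot.read_state();R=Ro.from_rotvec(s["orientation"]).as_matrix()
    print("t",round(s["t"],2),"tcp",s["tool_pos"].round(4),"yawY",np.degrees(np.arctan2(R[1,1],R[0,1])).round(2),"z",R[:,2].round(3),"F",s["force"].round(1),"M",s["wrist_torque"].round(2),"op",round(s["opening"],4),"q",s["q"].round(2))
    return s,R
def go(p):
    s,R=pose();print("offset cm to",p,(100*R.T@(np.array(p)-s["tool_pos"])).round(2))
E
python3 - <<'E'
from h import *
go([.4868,-.2600,.170])
S=cams.read_camera("side");T=cams.read_camera("top")
cs=[]
for P,w in((T,(.487,-.26,.16)),(S,(.487,-.26,.16))):
    c=proj(P,w).astype(int);h=60
    cs.append(cv2.resize(P["pixels"][c[1]-h:c[1]+h,c[0]-h:c[0]+h,::-1],(400,400),interpolation=cv2.INTER_CUBIC))
    print(c-h, proj(P,pose()[0]["tool_pos"]))
cv2.imwrite("pics/hover.png",np.hstack(cs))
E
```

```text
t 8.57 tcp [ 0.4866 -0.259   0.2187] yawY -71.4 z [-0. -0. -1.] F [-0.1  1.   0. ] M [-0.04  0.16 -0.02] op 0.0929 q [-0.58 -0.    1.63 -0.    1.52  0.66]
offset cm to [0.4868, -0.26, 0.17] [-0.01  0.1   4.87]
t 8.68 tcp [ 0.4866 -0.259   0.2187] yawY -71.26 z [ 0. -0. -1.] F [0.9 0.1 0.7] M [-0.07  0.17 -0.04] op 0.0932 q [-0.58 -0.    1.63 -0.    1.52  0.66]
[336 153] [403.57073843 211.3100443 ]
t 8.68 tcp [ 0.4866 -0.259   0.2187] yawY -71.26 z [ 0. -0. -1.] F [0.9 0.1 0.7] M [-0.07  0.17 -0.04] op 0.0932 q [-0.58 -0.    1.63 -0.    1.52  0.66]
[261 217] [323.8365513  256.12834622]
```

View pics/hover.png

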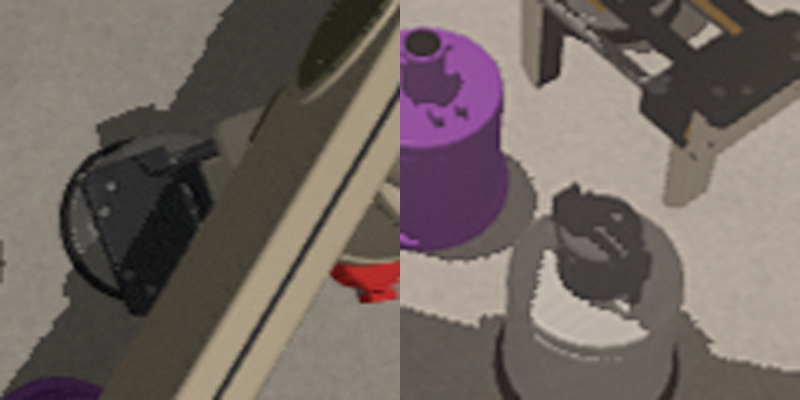

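Run:
```python
from h import *
s,R=pose();S=cams.read_camera("side");p=s["tool_pos"]
for sg in(1,-1):
  for r in(.0465,.064):
    print(sg,r,[proj(S,p+R@[w,sg*r,0]).round(1) for w in(-.0075,.0075)])
c=proj(S,p+R@[0,.055,0]).astype(int);d=proj(S,p+R@[0,-.055,0]).astype(int)
o=[]
for k in(c,d):
    cr=cv2.resize(S["pixels"][k[1]-20:k[1]+20,k[0]-20:k[0]+20,::-1],(400,400),interpolation=cv2.INTER_NEAREST)
    for sg in(1,-1):
        q=[proj(S,p+R@[w,sg*r,0]) for w,r in((-.0075,.0465),(.0075,.0465),(.0075,.064),(-.0075,.064))]
        cv2.polylines(cr,[((np.array(q)+.5-k+20)*10).astype(np.int32)],True,(0,255,0),1)
    o.append(cr)
cv2.imwrite("pics/tips.png",np.hstack(o))
# side shoulder/foot overlays
P=S;print("cap with rows -3.5?:",[tri(cams.read_camera("top"),(392.8,214.7),S,(321,285.1-b))[0] for b in(0,2,3.5)])
```

```text
t 8.68 tcp [ 0.4866 -0.259   0.2187] yawY -71.26 z [ 0. -0. -1.] F [0.9 0.1 0.7] M [-0.07  0.17 -0.04] op 0.0932 q [-0.58 -0.    1.63 -0.    1.52  0.66]
1 0.0465 [array([339.6, 275.3]), array([346.1, 270.7])]
1 0.064 [array([347.1, 282. ]), array([353.6, 277.3])]
-1 0.0465 [array([302.6, 242.2]), array([309. , 238.2])]
-1 0.064 [array([296.1, 236.4]), array([302.5, 232.5])]
cap with rows -3.5?: [array([ 0.48663167, -0.2596111 ,  0.13668993]), array([ 0.48652945, -0.25852872,  0.1413963 ]), array([ 0.48645311, -0.25772122,  0.14490812])]
```

View pics/tips.png

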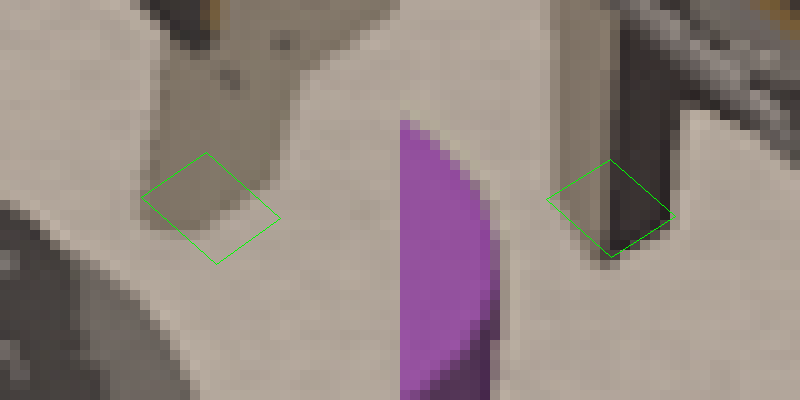

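The side-camera bias at the fingertips is only about 1 px. That puts the cap top at z≈0.14 and the axis at (0.4866, -0.259), directly below the TCP. I'll descend to z≈0.115 and part-close to feel the tabs.

>>> step_arm([
  {"offset":[0,0,2.5],"roll":0},
  {"offset":[0,0,2.5],"roll":0},
  {"offset":[0,0,2.5],"roll":0},
  {"offset":[0,0,1.5],"roll":0},
  {"offset":[0,0,1.35],"roll":0},
  {"offset":[0,0,0],"roll":0},
])

```text
t: 9.62
tool_pos: [0.4861, -0.2587, 0.1142]
orientation: [-3.099, -0.506, 0.002]
force: [0.4, 0.7, 0.3]
opening: 0.0931
```

>>> step_arm([
  {"offset":[0,0,0],"roll":0},
  {"offset":[0,0,0],"roll":0},
  {"offset":[0,0,0],"roll":0},
  {"offset":[0,0,0],"roll":0},
  {"offset":[0,0,0],"roll":0},
  {"offset":[0,0,0],"roll":0},
], fingers=6.3, grip_force=10)

```text
t: 10.38
tool_pos: [0.4868, -0.2592, 0.1154]
orientation: [3.1, 0.506, 0.001]
force: [0.8, -0.4, 2.1]
opening: 0.0629
```

Run:
```python
from h import *
s,R=pose();print("tool-frame F",(R.T@s["force"]).round(2),(R.T@s["wrist_torque"]).round(2))
```

```text
t 10.38 tcp [ 0.4868 -0.2592  0.1154] yawY -71.45 z [ 0. -0. -1.] F [ 0.8 -0.4  2.1] M [-0.04  0.12  0.02] op 0.0629 q [-0.58  0.07  1.74 -0.    1.33  0.66]
tool-frame F [ 0.68  0.62 -2.12] [-0.   -0.13 -0.02]
```

>>> step_arm([
  {"offset":[0,0,0],"roll":0},
  {"offset":[0,0,0],"roll":0},
  {"offset":[0,0,0],"roll":0},
  {"offset":[0,0,0],"roll":0},
  {"offset":[0,0,0],"roll":0},
  {"offset":[0,0,0],"roll":0},
], fingers=4.5, grip_force=30)

```text
t: 11.12
tool_pos: [0.4869, -0.2593, 0.1158]
orientation: [3.1, 0.506, 0.001]
force: [-0.6, 0.7, 5.7]
opening: 0.0522
```

Run:
```python
from h import *
s,R=pose();print("tool-frame F",(R.T@s["force"]).round(2),(R.T@s["wrist_torque"]).round(2))
```

```text
t 11.12 tcp [ 0.4869 -0.2593  0.1158] yawY -71.45 z [ 0.001 -0.001 -1.   ] F [-0.6  0.7  5.7] M [0.03 0.25 0.01] op 0.0522 q [-0.58  0.07  1.74 -0.    1.33  0.66]
tool-frame F [-0.3  -0.83 -5.69] [ 0.1  -0.22 -0.01]
```

The grip is centred, with both tabs in and lateral force below 1 N. Now I'll turn counter-clockwise, which is negative roll because tool z points down.

>>> step_arm([
  {"offset":[0,0,0],"roll":-0.1},
  {"offset":[0,0,0],"roll":-0.1},
  {"offset":[0,0,0],"roll":-0.1},
  {"offset":[0,0,0],"roll":-0.1},
  {"offset":[0,0,0],"roll":-0.1},
  {"offset":[0,0,0],"roll":0},
])

```text
t: 11.88
tool_pos: [0.487, -0.2593, 0.1158]
orientation: [2.878, 1.257, 0.001]
force: [-0.1, -0.1, 4.4]
opening: 0.0523
```

Run:
```python
from h import *
s,R=pose();print("tool-frame F",(R.T@s["force"]).round(2),(R.T@s["wrist_torque"]).round(2))
```

```text
t 11.88 tcp [ 0.487  -0.2593  0.1158] yawY -42.81 z [ 0.001 -0.001 -1.   ] F [-0.1 -0.1  4.4] M [-0.06  0.13  0.07] op 0.0523 q [-0.58  0.07  1.74 -0.    1.33  0.17]
tool-frame F [-0.15  0.05 -4.35] [ 0.05 -0.13 -0.07]
```

>>> step_arm([
  {"offset":[0,0,0],"roll":-0.1},
  {"offset":[0,0,0],"roll":-0.1},
  {"offset":[0,0,0],"roll":-0.1},
  {"offset":[0,0,0],"roll":-0.1},
  {"offset":[0,0,0],"roll":-0.1},
  {"offset":[0,0,0],"roll":-0.1},
  {"offset":[0,0,0],"roll":-0.1},
  {"offset":[0,0,0],"roll":-0.05},
  {"offset":[0,0,0],"roll":0},
  {"offset":[0,0,0],"roll":0},
])

```text
t: 13.12
tool_pos: [0.487, -0.2593, 0.1158]
orientation: [2.219, 2.222, 0.0]
force: [0.4, 0.1, 6.1]
opening: 0.0519
```

Run:
```python
from h import *
s,R=pose();print("tool-frame F",(R.T@s["force"]).round(2),(R.T@s["wrist_torque"]).round(2))
T=cams.read_camera("side");c=proj(T,(.487,-.26,.13)).astype(int);h=45
cv2.imwrite("pics/turn.png",cv2.resize(T["pixels"][c[1]-h:c[1]+h,c[0]-h:c[0]+h,::-1],(500,500),interpolation=cv2.INTER_CUBIC))
```

```text
t 13.12 tcp [ 0.487  -0.2593  0.1158] yawY 0.06 z [ 0.001 -0.001 -1.   ] F [0.4 0.1 6.1] M [-0.08  0.03  0.01] op 0.0519 q [-0.58  0.07  1.74 -0.    1.33 -0.58]
tool-frame F [ 0.13  0.39 -6.07] [ 0.03 -0.08 -0.01]
```

View pics/turn.png

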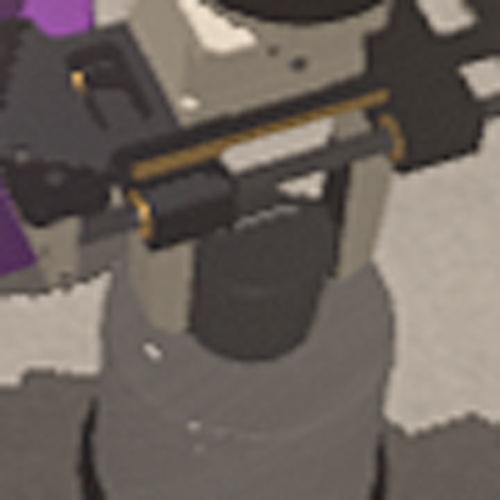

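The picture shows the jaws along x with the cap between them and the tabs hidden behind the pads, so it has turned. Lifting next.

>>> step_arm([
  {"offset":[0,0,-0.7],"roll":0},
  {"offset":[0,0,-0.7],"roll":0},
  {"offset":[0,0,-1],"roll":0},
  {"offset":[0,0,-1.5],"roll":0},
  {"offset":[0,0,-2],"roll":0},
  {"offset":[0,0,-2],"roll":0},
  {"offset":[0,0,-2],"roll":0},
  {"offset":[0,0,0],"roll":0},
])

```text
t: 14.18
tool_pos: [0.4878, -0.2598, 0.217]
orientation: [2.215, 2.222, 0.001]
force: [1.4, -0.1, -0.8]
opening: 0.052
```

Run:
```python
from h import *
np.set_printoptions(precision=4,suppress=True)
s,R=pose();S=cams.read_camera("side");T=cams.read_camera("top")
c=proj(S,(.487,-.26,.19)).astype(int);h=60
cv2.imwrite("pics/lift.png",cv2.resize(S["pixels"][c[1]-h:c[1]+h,c[0]-h:c[0]+h,::-1],(500,500),interpolation=cv2.INTER_CUBIC))
print("grip side px",[(d["xy"],round(d["score"],2)) for d in cams.pinpoint(S,"cap_grip")],"pred",proj(S,s["tool_pos"]+[0,0,.0188]),proj(S,s["tool_pos"]+[0,0,.0148]))
for P,n in((T,"T"),(S,"S")):
    for d in cams.silhouettes(P,"block_top"):
        if abs(atz(P,d["xy"],.024)[1]-.23)<.05:
            q=max(cv2.findContours(d["mask"].astype(np.uint8),0,2)[0],key=cv2.contourArea)
            a=cv2.approxPolyDP(q,4,True)[:,0]; print(n,d["xy"],a.tolist())
            def box(b):return [atz(P,k,.024)[:2] for k in b]
            print(np.array(box(a)))
    print(n,"pin",[atz(P,d["xy"],.024) for d in cams.pinpoint(P,"block_top")][:1])
```

```text
t 14.18 tcp [ 0.4878 -0.2598  0.217 ] yawY 0.17 z [ 0.004 -0.002 -1.   ] F [ 1.4 -0.1 -0.8] M [-0.11 -0.   -0.06] op 0.052 q [-0.58 -0.    1.63 -0.    1.51 -0.59]
grip side px [([326.8, 254.0], 0.61), ([336.8, 390.2], 0.56)] pred [325.4262 249.7606] [325.2496 251.2987]
T [159.9, 198.0] [[166, 166], [127, 195], [158, 232], [195, 203]]
[[0.6124 0.2167]
 [0.5488 0.3034]
 [0.4651 0.2342]
 [0.528  0.1522]]
T pin [array([0.5403, 0.2329, 0.024 ])]
S [262.7, 166.2] [[254, 149], [233, 173], [269, 189], [288, 160]]
[[0.5407 0.2968]
 [0.4579 0.2202]
 [0.5251 0.1309]
 [0.6114 0.2214]]
S pin [array([0.5433, 0.2259, 0.024 ])]
```

View pics/lift.png

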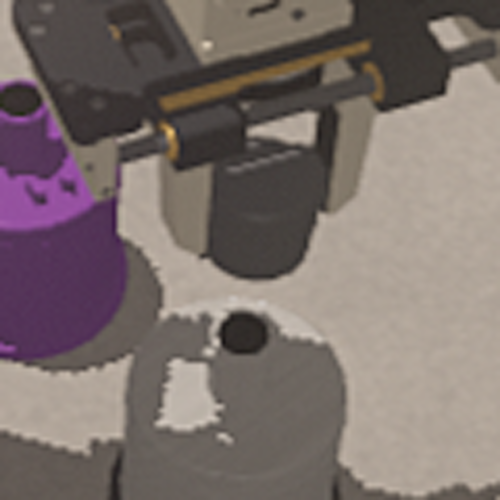

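The cap is clear of the neck, hanging upright between the jaws, and the bare neck is visible at crop (243,330). I put the block centre at about (0.541, 0.228). Carrying it over.

>>> step_arm([
  {"offset":[2,0.2,0],"roll":0},
  {"offset":[4,0.4,0],"roll":0},
  {"offset":[4.5,0.5,0],"roll":0},
  {"offset":[4.6,0.5,0],"roll":0},
  {"offset":[4.6,0.5,0],"roll":0},
  {"offset":[4.6,0.5,0],"roll":0},
  {"offset":[4.6,0.5,0],"roll":0},
  {"offset":[4.6,0.5,0],"roll":0},
  {"offset":[4.6,0.5,0],"roll":0},
  {"offset":[4.5,0.5,0],"roll":0},
  {"offset":[4.2,0.5,0],"roll":0},
  {"offset":[2,0.2,0],"roll":0},
])

```text
t: 16.02
tool_pos: [0.5372, 0.2319, 0.2138]
orientation: [-2.215, -2.227, 0.0]
force: [-0.2, 0.3, 0.8]
opening: 0.0518
```

>>> step_arm([
  {"offset":[0,0,2],"roll":0},
  {"offset":[0,0,3],"roll":0},
  {"offset":[0,0,3],"roll":0},
  {"offset":[0,0,3],"roll":0},
  {"offset":[0,0,3],"roll":0},
  {"offset":[0,0,1.5],"roll":0},
  {"offset":[0,0,0.5],"roll":0},
  {"offset":[0,0,0],"roll":0},
])

```text
t: 17.02
tool_pos: [0.5385, 0.2289, 0.0546]
orientation: [2.218, 2.224, 0.001]
force: [-0.0, 0.5, -1.3]
opening: 0.0518
```

Run:
```python
from h import *
np.set_printoptions(precision=4,suppress=True)
go([.541,.228,.040]);s,R=pose();S=cams.read_camera("side")
print("pred grip",proj(S,s["tool_pos"]+[0,0,.0145]))
c=proj(S,(.541,.228,.05)).astype(int);h=45
cv2.imwrite("pics/place.png",cv2.resize(S["pixels"][c[1]-h:c[1]+h,c[0]-h:c[0]+h,::-1],(500,500),interpolation=cv2.INTER_CUBIC))
```

```text
t 17.02 tcp [0.5385 0.2289 0.0546] yawY 0.15 z [ 0.  0. -1.] F [-0.   0.5 -1.3] M [-0.1   0.09 -0.02] op 0.0518 q [ 0.31  0.23  1.69 -0.    1.22  0.31]
offset cm to [0.541, 0.228, 0.04] [-0.09  0.25  1.46]
t 17.02 tcp [0.5385 0.2289 0.0546] yawY 0.15 z [ 0.  0. -1.] F [-0.   0.5 -1.3] M [-0.1   0.09 -0.02] op 0.0518 q [ 0.31  0.23  1.69 -0.    1.22  0.31]
pred grip [261.0243 150.7728]
```

View pics/place.png

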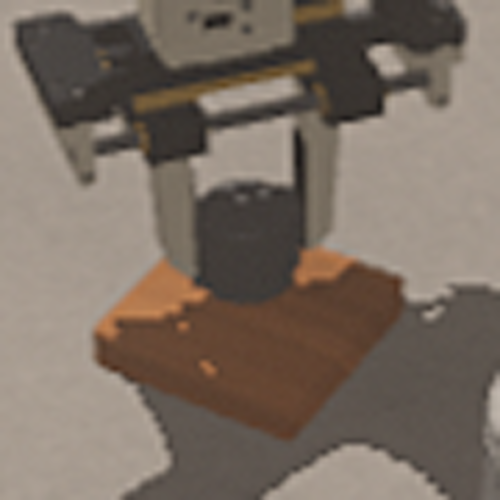

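The cap hangs over the middle of the block. The rim centre is near crop (248,297) once lowered, against (248,307) for the block, so about 4 mm off. I'll shift it slightly while descending to contact.

>>> step_arm([
  {"offset":[-0.3,0.2,0.6],"roll":0},
  {"offset":[0,0,0.4],"roll":0},
  {"offset":[0,0,0.2],"roll":0},
  {"offset":[0,0,0],"roll":0},
])

```text
t: 17.58
tool_pos: [0.54, 0.2261, 0.0419]
orientation: [-2.218, -2.225, 0.001]
force: [-0.0, 0.2, -0.8]
opening: 0.052
```

>>> step_arm([
  {"offset":[0,0,0.1],"roll":0},
  {"offset":[0,0,0.1],"roll":0},
  {"offset":[0,0,0],"roll":0},
])

```text
t: 17.95
tool_pos: [0.5401, 0.2261, 0.0401]
orientation: [-2.218, -2.225, 0.0]
force: [0.2, 0.1, -0.2]
opening: 0.0522
```

>>> step_arm([
  {"offset":[0,0,0.1],"roll":0},
  {"offset":[0,0,0],"roll":0},
])

```text
t: 18.2
tool_pos: [0.5401, 0.2261, 0.039]
orientation: [-2.218, -2.225, 0.0]
force: [-0.1, 0.6, -1.4]
opening: 0.0518
```

>>> step_arm([
  {"offset":[0,0,0.1],"roll":0},
  {"offset":[0,0,0],"roll":0},
])

```text
t: 18.45
tool_pos: [0.5401, 0.2261, 0.038]
orientation: [-2.218, -2.225, 0.0]
force: [-0.3, 0.4, -0.6]
opening: 0.0517
```

>>> step_arm([
  {"offset":[0,0,0.1],"roll":0},
  {"offset":[0,0,0],"roll":0},
])

```text
t: 18.7
tool_pos: [0.5403, 0.2262, 0.0378]
orientation: [2.218, 2.225, 0.0]
force: [-3.0, -0.0, 5.1]
opening: 0.0518
```

>>> step_arm([
  {"offset":[0,0,0.1],"roll":0},
  {"offset":[0,0,0],"roll":0},
])

```text
t: 18.95
tool_pos: [0.5403, 0.2262, 0.0377]
orientation: [2.218, 2.225, 0.0]
force: [-7.4, -3.2, 12.3]
opening: 0.052
```

Contact. I'll relieve the pressure, release and retreat upward.

>>> step_arm([
  {"offset":[0,0,-0.15],"roll":0},
  {"offset":[0,0,0],"roll":0},
])

```text
t: 19.2
tool_pos: [0.5404, 0.2262, 0.0378]
orientation: [2.218, 2.225, 0.001]
force: [-0.2, -0.9, 3.1]
opening: 0.052
```

>>> step_arm([
  {"offset":[0,0,0],"roll":0},
  {"offset":[0,0,0],"roll":0},
  {"offset":[0,0,0],"roll":0},
  {"offset":[0,0,0],"roll":0},
  {"offset":[0,0,0],"roll":0},
  {"offset":[0,0,0],"roll":0},
], fingers=9.3)

```text
t: 19.95
tool_pos: [0.5402, 0.2261, 0.0376]
orientation: [2.218, 2.225, -0.0]
force: [0.5, 0.6, 0.1]
opening: 0.0932
```

>>> step_arm([
  {"offset":[0,0,-1],"roll":0},
  {"offset":[0,0,-2],"roll":0},
  {"offset":[0,0,-3],"roll":0},
  {"offset":[0,0,-4],"roll":0},
  {"offset":[0,0,-4],"roll":0},
  {"offset":[0,0,-3],"roll":0},
  {"offset":[-4,-4,0],"roll":0},
  {"offset":[-4,-4,0],"roll":0},
  {"offset":[-4,-4,0],"roll":0},
  {"offset":[-4,-2,0],"roll":0},
  {"offset":[-4,0,0],"roll":0},
  {"offset":[0,0,0],"roll":0},
])

```text
t: 21.45
tool_pos: [0.4011, 0.0238, 0.2096]
orientation: [2.22, 2.219, 0.003]
force: [0.6, 1.2, -0.4]
opening: 0.0929
```

Run:
```python
from h import *
np.set_printoptions(precision=4,suppress=True)
pose();S=cams.read_camera("side");T=cams.read_camera("top");L=[]
for P in(T,S):
    c=proj(P,(.541,.228,.05)).astype(int);h=45
    L.append(cv2.resize(P["pixels"][c[1]-h:c[1]+h,c[0]-h:c[0]+h,::-1],(400,400),interpolation=cv2.INTER_CUBIC))
cv2.imwrite("pics/final.png",np.hstack(L))
for th in("cap_grip","tab_a_face","tab_b_face","block_top"):
    for d in cams.pinpoint(T,th):
        for e in cams.pinpoint(S,th):
            p,r=tri(T,d["xy"],S,e["xy"])
            if r<.01 and p[1]>.1: print(th,p,round(r,4))
```

```text
t 21.45 tcp [0.4011 0.0238 0.2096] yawY -0.04 z [ 0.003 -0.001 -1.   ] F [ 0.6  1.2 -0.4] M [-0.04  0.1   0.  ] op 0.0929 q [-0.07 -0.44  2.01 -0.    1.56 -0.07]
cap_grip [0.5433 0.2323 0.0399] 0.0017
cap_grip [0.5497 0.2368 0.0183] 0.0023
tab_b_face [0.5751 0.2295 0.0486] 0.002
block_top [0.541  0.2312 0.0198] 0.0076
```

View pics/final.png

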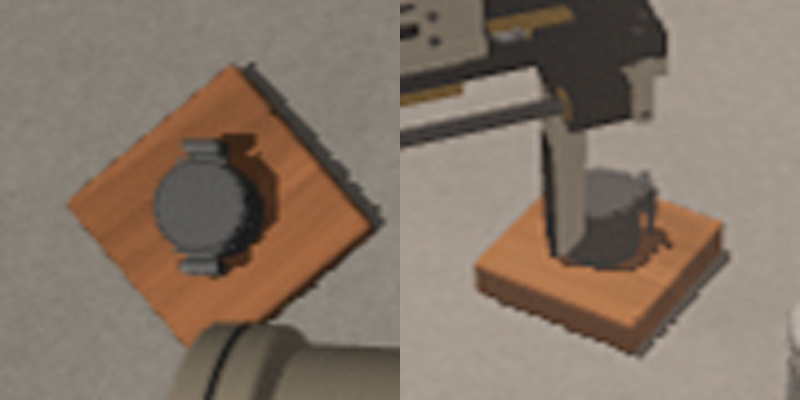

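The cap stands upright, centred on the block with both tabs out: its disc is at crop (200,207), which is about (222,210) at the base after parallax, against (222,214) for the block. The arm is clear, so I'm handing in.

```bash
python3 -c "
from plant import robot
print(robot.close_job())"
```

```text
the job is handed in; nothing more can be done
None
```

I opened the tabbed canister and set its cap down on the oak block, then handed the job in at about 22 s of robot time; no verdict is reported. I squeezed both tabs, turned the cap about 71° counter-clockwise and lifted it 100 mm. I then lowered it onto the block until it touched, let go and backed off.

**Last checks**
- **Placement:** the last picture shows the cap upright in the middle of the block, within a few mm of its centre, with both tabs sprung out.
- **Robot:** the gripper is open, about 0.2 m up and clear of everything. The force reading is back near zero.
- **Peak force I saw:** about 12 N upward, when the cap met the block.

**Disagreements**
- **Camera height:** the two camera views put the cap about 5 mm too low, so I relied on the given dimensions and on feeling for contact instead. The final camera reading of cap_grip's height (0.040 m, where 0.053 m is expected) is low in the same way. The contact height fits a cap standing on its rim.
- **Grip opening:** the fingers read 52 mm on the squeezed tabs instead of the 54 mm given. I took this as the pads or fingers giving slightly.

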